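# Refill the praline bin and hold its lid over it

### The job

Refill the wooden bin: tip all six pralines out of the carrying tray into it without the gripper's fingers touching the pralines, and stand the empty tray upright back on the counter. Then carry the lid over the jars and finish while holding it by its grip, level, centred over the bin's mouth with its sides square to the bin's sides, hovering about 15 mm above the rim without touching it, so that the fill can be checked before closing; do not push or knock over the jars.

Things in the scene. Friction and masses are not known exactly. Their poses are not given: they have to be found in the camera images.
- bin: Dark wooden open-topped box fixed to the counter, 140 mm (its x) by 180 mm (its y) by 120 mm tall, walls and floor 6 mm thick. Origin: centre of its underside, z up. It stands roughly ahead of the robot, turned by at most 15 degrees.
- bin_mouth (a point): Centre of the bin's open mouth, level with the top of its walls (120 mm above the counter); axes as the bin's.
- lid: Loose flat lid for the bin, dark wood, 150 mm (its x) by 190 mm (its y), 8 mm thick, about 250 g, lying on the counter on one side of the bin, long side roughly pointing away from the robot. Origin: centre of the underside, z up.
- lid_grip (a point): Middle of the upright wooden grip on the lid, 26 mm above the lid's underside, over its centre. The grip runs along the lid's y: 14 mm thick (x), 70 mm long (y), from 8 to 44 mm above the underside. Axes as the lid's.
- tray: Loose aluminium carrying tray, about 250 g, holding the pralines, on the counter at the other side of the bin. 160 mm (its x) by 110 mm (its y). Floor 4 mm thick, flat for 100 mm in x; at both x ends it goes on as a ramp rising at 22 degrees to 16 mm height at 80 mm from the middle: pralines slide out over either end. Side walls 36 mm tall. Origin: centre of the underside, z up.
- tray_handle (a point): Middle of the tray's wooden bar handle, 95 mm above the tray's underside, over its centre. The bar runs along the tray's y between two posts: 14 mm thick (x), 110 mm long, from 84 to 106 mm above the underside. Axes as the tray's.
- praline0: Foil-wrapped praline 1 of 6: a rounded block 24 x 28 x 20 mm, 15 g, lying in the tray at the start. Slides on the tray once the surface slopes by 26 to 36 degrees. Origin: centre of its underside.
- praline1: Foil-wrapped praline 2 of 6: a rounded block 24 x 28 x 20 mm, 15 g, lying in the tray at the start. Slides on the tray once the surface slopes by 26 to 36 degrees. Origin: centre of its underside.
- praline2: Foil-wrapped praline 3 of 6: a rounded block 24 x 28 x 20 mm, 15 g, lying in the tray at the start. Slides on the tray once the surface slopes by 26 to 36 degrees. Origin: centre of its underside.
- praline3: Foil-wrapped praline 4 of 6: a rounded block 24 x 28 x 20 mm, 15 g, lying in the tray at the start. Slides on the tray once the surface slopes by 26 to 36 degrees. Origin: centre of its underside.
- praline4: Foil-wrapped praline 5 of 6: a rounded block 24 x 28 x 20 mm, 15 g, lying in the tray at the start. Slides on the tray once the surface slopes by 26 to 36 degrees. Origin: centre of its underside.
- praline5: Foil-wrapped praline 6 of 6: a rounded block 24 x 28 x 20 mm, 15 g, lying in the tray at the start. Slides on the tray once the surface slopes by 26 to 36 degrees. Origin: centre of its underside.
- jar0: Slim round storage jar with a brass cap, 48 mm across and 140 mm tall, standing loose between the bin and the counter's side; a bystander. Origin: centre of its underside, z up.
- jar1: Slim round storage jar with a brass cap, 48 mm across and 140 mm tall, standing loose between the bin and the counter's side; a bystander. Origin: centre of its underside, z up.
- jar2: Slim round storage jar with a brass cap, 48 mm across and 140 mm tall, standing loose between the bin and the counter's side; a bystander. Origin: centre of its underside, z up.
- jar3: Slim round storage jar with a brass cap, 48 mm across and 140 mm tall, standing loose between the bin and the counter's side; a bystander. Origin: centre of its underside, z up.
Things that resemble listed ones, but are neither listed nor needed, are in the scene too. What is shaped like the tray but blue is not meant.

How it is judged:
On the way, in this order (a step that is already met when the one before it is completed fails the run):
1. all six pralines lie in the bin (x of praline0 in the frame of bin between -0.066 and 0.066 m and y of praline0 in the frame of bin between -0.086 and 0.086 m and z of each of praline0, praline1, praline2, praline3, praline4, praline5 in the frame of bin below 0.1 m and x of praline1 in the frame of bin between -0.066 and 0.066 m and y of praline1 in the frame of bin between -0.086 and 0.086 m and x of praline2 in the frame of bin between -0.066 and 0.066 m and y of praline2 in the frame of bin between -0.086 and 0.086 m and x of praline3 in the frame of bin between -0.066 and 0.066 m and y of praline3 in the frame of bin between -0.086 and 0.086 m and x of praline4 in the frame of bin between -0.066 and 0.066 m and y of praline4 in the frame of bin between -0.086 and 0.086 m and x of praline5 in the frame of bin between -0.066 and 0.066 m and y of praline5 in the frame of bin between -0.086 and 0.086 m), for 0.2 s.
2. the empty tray stands upright on the counter, let go (all of step 1 and height (world z) of tray below 0.008 m and angle between tray's own z axis and vertical below 0.08 rad and linear speed of tray below 0.03 m/s and contact force between tray and the fingers below 0.1 N), for 0.2 s.
At the end, for the whole second after the job is handed in: Pralines in the bin; tray upright on the counter (8 mm, 0.08 rad), let go; lid held still in the fingers, centre within 15 mm of the mouth's, underside 4 to 30 mm above the rim, square to the bin within 0.12 rad, level within 0.1 rad, touching neither bin nor jars (all of step 2 and horizontal distance between lid and bin_mouth below 0.015 m and z of lid in the frame of bin_mouth between 0.004 and 0.03 m and angle between the x axis of lid and the x axis of bin, either way round below 0.12 rad and angle between lid's own z axis and vertical below 0.1 rad and linear speed of lid below 0.02 m/s and contact force between lid and the fingers above 1 N and contact force between lid and bin below 0.05 N and contact force between lid and jar0 below 0.05 N and contact force between lid and jar1 below 0.05 N and contact force between lid and jar2 below 0.05 N and contact force between lid and jar3 below 0.05 N); the arm keeps its last pose, push and grip.
It fails at once if the fingers touch a praline (contact force between the fingers and praline0 above 0.3 N or contact force between the fingers and praline1 above 0.3 N or contact force between the fingers and praline2 above 0.3 N or contact force between the fingers and praline3 above 0.3 N or contact force between the fingers and praline4 above 0.3 N or contact force between the fingers and praline5 above 0.3 N).
It fails at once if a jar is pushed more than 30 mm or knocked over (distance of any of jar0, jar1, jar2, jar3 from where it was at the start of the episode above 0.03 m or angle between any of jar0, jar1, jar2, jar3's own z axis and vertical above 0.4 rad).
It also fails if it takes over 72 s, if anything falls off the work surface, if the arm or the gripper's body presses on something with over 40 N, if the wrist force passes 120 N, or if a joint passes its speed limit or range.

### The arm

A 6-joint arm with a two-finger parallel gripper is mounted at the origin on the work surface. World frame = base frame: x ahead of the robot, y to its left, z up, the work surface at z = 0. Lengths are in m, angles in rad, forces in N, time in s.
With the tool pointing down it reaches from about 0.325 to 0.9 m from the base axis. Payload 6.1 kg.
Tool frame: the origin (TCP) lies on the centre line of the jaws, within the pads' length; the fingertips stand 11 mm ahead of it and the grasp point (between the pads) lies 8 mm behind it; z points along the fingers, y is the line along which they close (so a half turn about z gives the same grasp; the last joint's range is limited). The gripper opens to 87 mm and grips with 3 to 60 N. Pads are 19 mm wide; open, the fingers measure 117 mm over their backs; the gripper's body (75 mm by 190 mm) begins 51 mm behind the grasp point.
Start: joints at [1.031, 0.22, 1.526, -0, 1.395, -0.126], TCP at [0.251, 0.572, 0.234] pointing down, gripper open.
Joint ranges: [-2.98, 2.98], [-0.91, 2.08], [0.09, 2.57], [-1.24, 4.39], [0.2, 2.65], [-2.68, 2.68]. Speed limits (rad/s): [2.57, 2.57, 3.01, 3.14, 3.14, 3.14].

### API

Orientations are given as a unit quaternion [x, y, z, w].
In Python, from plant import manip, snapshot, camera_params gives the robot as it stands.
- The arm moves only by the tool move_arm, never from a script. Its argument "motion" is a list of rows, each a list of 7 numbers: the opening, from 0 (shut) to 1 (fully open), then the shift along the tool's x, y, z in cm, then the turn, a rotation vector about the tool's x, y, z in rad. A call has exactly 8 rows; each row shifts and turns the commanded pose from where the row before left it, along the tool's axes as they then stand; what a row does not reach is not made up. A row lasts 1/10 s, in which the tool goes at most 50 mm and 8.59 degrees, less where a joint would pass 70% of its speed; a pose out of reach is approached as far as the arm can. A call with a gripper value outside its range is refused whole. The fingers move at their own pace and stop on an object; "force" is the grip in N (left out, the last holds). Time passes only in rows, so rows that do not move let the fingers close, or fill a call up. It gives the time, the measured TCP pose, the force, the opening and the grip force at its end, in the units of the state.
- manip.sense(): the state, without advancing time (a new reading comes with each control period).
- snapshot(name): name is "side" or "top" or "wrist"; returns the picture (420x560x3 uint8, red, green, blue); there is no depth.
- camera_params(name): a dict with "fx", "fy", "cx", "cy" (pixels), "T" (4x4, takes a point from camera to world coordinates). Camera axes: x right, y up, looking along -z (the intrinsics and any distortion apply to the point x, -y, -z); pixel columns grow to the right and rows downward; lengths in m; the calibration is good to about 2 mm. A picture is of the moment at which its call begins: read the wrist's pose just before it. camera_params takes no time and is no camera call; for the wrist camera it gives the pose at the moment of the call.
- manip.close_job(): hands the job in; it is judged then, once.
The state is a dict: "t": time; "joint_positions": joint angles; "qvel": joint speeds; "joint_torque": joint torques, N m; "position": TCP position; "ee_rot": TCP orientation; "contact_force": force on the tool from outside, world axes, zero at the start; "ft_torque": the same for the moment, N m; "gripper_width": finger opening in m; "gripper_force": force on a finger pad.
Only numpy, scipy, OpenCV 4.12 (cv2) and the standard library are available. Lean on these libraries where they do the work, as an engineer would, in place of code of your own. Each camera call takes 0.05 s, during which the arm holds its last target. There are 200 camera calls.

## Working session

There is one attempt and no reset: what is moved stays moved. The work goes in short steps, Python scripts to look and compute and a tool call to move; the robot and the scene stay as the last step left them, time stands still between calls to the robot, and variables do not carry over. Pictures are saved under pics/ and viewed, at most 12 in all, crops included, and the job is handed in when it is done.

Besides the shell and the picture viewer there is one more tool, called after ">>>" by a JSON object that holds its "api" and its "payload", one argument or row to a line. move_arm: Moves the arm, as the interface text tells. Its arguments: {"type":"object","properties":{"motion":{"type":"array"},"force":{"type":"number"}},"required":["motion"]}

```bash
ls && mkdir -p pics && python3 - <<'E'
from plant import manip, snapshot, camera_params
import cv2
for n in ["side","top"]:
    im=snapshot(n); cv2.imwrite(f"pics/{n}0.png",im[:,:,::-1]); print(n,camera_params(n))
print(manip.sense())
E
```

```text
pics
side {'fx': 537.4002297803319, 'fy': 537.4002297803319, 'cx': 284.36348909087894, 'cy': 212.23875814388674, 'T': array([[ 0.76596969,  0.41076101, -0.49453597, -0.11607015],
       [-0.64266267,  0.46939984, -0.60551505, -0.71118022],
       [-0.01658687,  0.78162598,  0.62352682,  0.85062314],
       [ 0.        ,  0.        ,  0.        ,  1.        ]])}
top {'fx': 546.3170206506239, 'fy': 546.3170206506239, 'cx': 277.3670670499794, 'cy': 222.65562277600165, 'T': array([[ 0.0032534 ,  0.99864972, -0.05184738,  0.40933646],
       [-0.99974138,  0.00441518,  0.02230887,  0.02698429],
       [ 0.02250766,  0.0517614 ,  0.99840581,  1.3399849 ],
       [ 0.        ,  0.        ,  0.        ,  1.        ]])}
{'t': 0.1, 'joint_positions': array([ 1.03093376e+00,  2.21176535e-01,  1.52751599e+00,  5.47859956e-06,
        1.39470827e+00, -1.26090102e-01]), 'qvel': array([-0.00030259, -0.00275736, -0.00215114,  0.00087734,  0.00079707,
        0.00027397]), 'joint_torque': array([ 7.70762981e-04, -4.95935762e+01, -3.88523269e+01,  7.02617364e-02,
        5.14472346e-02, -5.96228142e-05]), 'position': array([0.25100083, 0.57177968, 0.2325183 ]), 'ee_rot': array([ 2.05413921e-01,  9.78674769e-01, -8.53530220e-04, -2.98049892e-04]), 'contact_force': array([-0.01526211, -1.22613546, -0.11113046]), 'ft_torque': array([-0.00057088,  0.050891  ,  0.0225458 ]), 'gripper_force': 0.0, 'gripper_width': 0.08703530050232201}
```

View pics/top0.png

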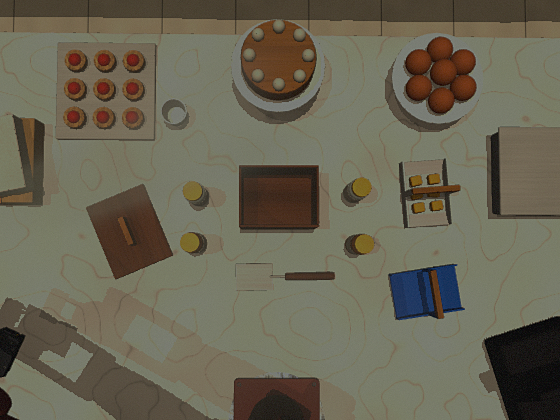

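View pics/side0.png

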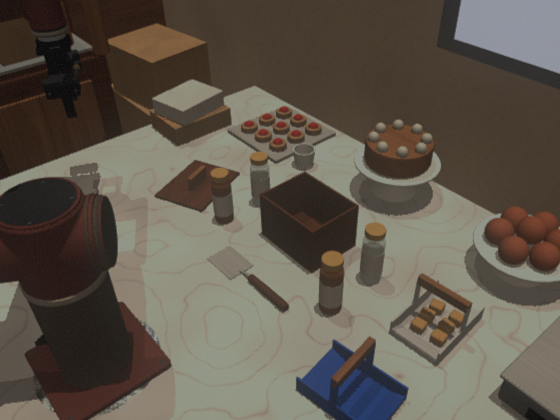

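The top view shows the bin at (279,197), the lid at (130,231) and the aluminium tray at (427,193) with its handle around (437,189). The jars stand at (195,193), (192,243), (360,189) and (361,244). In the side view the tray is at (437,320). I'll measure these next.

```bash
cat > h.py <<'E'
import numpy as np, cv2
from scipy.spatial.transform import Rotation as R
def plane(P,uv,z):
    uv=np.atleast_2d(uv).astype(float)
    d=np.c_[(uv[:,0]-P['cx'])/P['fx'],-(uv[:,1]-P['cy'])/P['fy'],-np.ones(len(uv))]@P['T'][:3,:3].T
    o=P['T'][:3,3]; return o+d*((z-o[2])/d[:,2])[:,None]
def blob(im,box,lo,hi):
    x0,y0,x1,y1=box; hsv=cv2.cvtColor(im,cv2.COLOR_RGB2HSV)[y0:y1,x0:x1]
    m=cv2.morphologyEx(cv2.inRange(hsv,lo,hi),cv2.MORPH_OPEN,np.ones((2,2)))
    c=max(cv2.findContours(m,0,1,offset=(x0,y0))[0],key=cv2.contourArea); return c[:,0,:]
def rect(P,c,z):
    "centre, sizes, long-axis direction (deg from +x) of a contour on plane z"
    p=plane(P,c,z)[:,:2]; (cx,cy),(w,h),a=cv2.minAreaRect((p*1000).astype(np.float32))
    if h>w: w,h,a=h,w,a+90
    return np.round([cx,cy,w,h,(a+90)%180-90],1)
def tilt_pose(s): return s['position'],R.from_quat(s['ee_rot'])
E
python3 - <<'E'
from h import *; from plant import camera_params
im=cv2.imread("pics/top0.png")[:,:,::-1].copy(); P=camera_params("top")
hsv=cv2.cvtColor(im,cv2.COLOR_RGB2HSV)
for n,(u,v) in dict(handle=(440,189),hr=(455,188),pr=(417,207),trayfl=(427,193),counter=(380,215),lid=(110,210),lid2=(150,255),grip=(125,231),rim=(242,197),binin=(280,180),cap=(360,186)).items(): print(n,hsv[v,u])
for n,box,lo,hi,z in [("handle",(400,178,465,205),(5,90,60),(14,255,255),.106),("lid",(80,180,178,285),(0,70,20),(12,255,110),.008),("grip",(112,210,140,250),(5,90,75),(14,255,255),.044),("bin",(232,158,326,236),(0,70,10),(12,255,200),.12)]:
    c=blob(im,box,lo,hi); print(n,rect(P,c,z),cv2.boundingRect(c))
for b in [(180,178,206,203),(180,230,206,258),(345,175,372,198),(350,230,377,256)]:
    c=blob(im,b,(18,130,90),(32,255,255)); print("jar",rect(P,c,.14))
E
```

```text
handle [ 13 185  91]
hr [ 14 180  95]
pr [ 21 193 123]
trayfl [ 16 191  44]
counter [ 33  37 125]
lid [ 15 101  83]
lid2 [ 11 124  68]
grip [ 15 178 106]
rim [18 61 42]
binin [  7 107  79]
cap [ 23 182 125]
handle [ 549.1 -354.8   84.8   12.4  -85.1] (414, 187, 38, 7)
lid [431.6 345.2 148.3 138.7 -66.8] (97, 206, 76, 74)
grip [454.8 355.9  69.1  13.7  23.1] (119, 217, 15, 29)
bin [518.3  -1.7 152.3 114.7  90. ] (244, 177, 69, 52)
jar [539.4 185.9  39.5  37.6 -89.4]
jar [426.3 191.2  40.3  40.   45.5]
jar [ 5.505e+02 -1.882e+02  3.800e+01  3.780e+01 -2.000e-01]
jar [ 425.4 -193.1   39.8   39.7   89.8]
```

```bash
python3 - <<'E'
from h import *; from plant import camera_params
im=cv2.imread("pics/top0.png")[:,:,::-1].copy(); P=camera_params("top")
for n,box,lo,hi,z in [("handle",(400,178,465,205),(5,130,60),(17,255,255),.106),("lid",(80,180,178,285),(0,70,20),(20,255,120),.008),("bin",(232,158,326,236),(0,50,10),(21,255,95),.12)]:
    c=blob(im,box,lo,hi); print(n,rect(P,c,z),cv2.boundingRect(c), cv2.boxPoints(cv2.minAreaRect(c)).tolist())
cv2.imwrite("pics/crop1.png",cv2.resize(np.hstack([im[155:240,230:330],im[155:240,390:470]])[:,:,::-1],None,fx=4.4,fy=4.4,interpolation=cv2.INTER_NEAREST))
E
```

```text
handle [ 550.  -365.2  107.2   12.7  -85.4] (414, 186, 47, 9) [[413.6180114746094, 188.84310913085938], [459.9563293457031, 185.41064453125], [460.3656311035156, 190.93588256835938], [414.0273132324219, 194.36834716796875]]
lid [454.2 355.1 190.6 149.9  23.2] (87, 185, 86, 95) [[85.7869873046875, 208.08877563476562], [143.51480102539062, 184.0355224609375], [173.63314819335938, 256.3195495605469], [115.90533447265625, 280.372802734375]]
bin [524.8  -6.  179.  150.9 -89.6] (240, 166, 81, 68) [[240.0, 232.99996948242188], [240.0, 165.99996948242188], [320.0, 165.99996948242188], [320.0, 232.99996948242188]]
```

View pics/crop1.png

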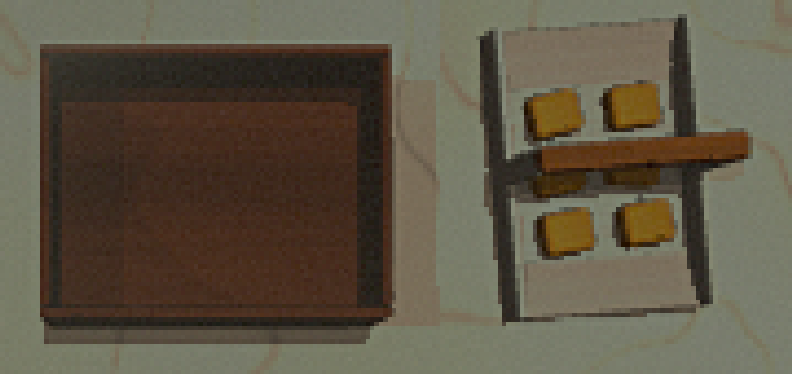

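The bin is close to square with the world and centred near (0.525, −0.006). The tray handle is at (0.550, −0.365) with tray x at about +4.6°, and the lid is at (0.454, 0.355) with its y at about 23°. I'll traverse to the tray now.

>>> {"api": "move_arm", "payload": {
  "motion": [
    [1,-2.71,-3.07,0,0,0,0],
    [1,-2.71,-3.07,0,0,0,0],
    [1,-2.71,-3.07,0,0,0,0],
    [1,-2.71,-3.07,0,0,0,0],
    [1,-2.71,-3.07,0,0,0,0],
    [1,-2.71,-3.07,0,0,0,0],
    [1,-2.71,-3.07,0,0,0,0],
    [1,-2.71,-3.07,0,0,0,0]
  ],
  "force": 50
}}

```text
t: 0.9
position: [0.351, 0.2586, 0.2332]
ee_rot: [0.205, 0.979, -0.0, -0.0]
contact_force: [0.2, 0.5, 1.0]
gripper_width: 0.0867
gripper_force: 0.0
```

>>> {"api": "move_arm", "payload": {
  "motion": [
    [1,-2.71,-3.07,0,0,0,0],
    [1,-2.71,-3.07,0,0,0,0],
    [1,-2.71,-3.07,0,0,0,0],
    [1,-2.71,-3.07,0,0,0,0],
    [1,-2.71,-3.07,0,0,0,0],
    [1,-2.71,-3.07,0,0,0,0],
    [1,-2.71,-3.07,0,0,0,0],
    [1,-2.71,-3.07,0,0,0,0]
  ]
}}

```text
t: 1.7
position: [0.4508, -0.0535, 0.2333]
ee_rot: [0.206, 0.979, 0.0, -0.0]
contact_force: [0.3, 0.3, 0.1]
gripper_width: 0.087
gripper_force: 0.0
```

```bash
python3 - <<'E'
from h import *; from plant import manip,camera_params
s=manip.sense(); print(s['t'],s['position'],np.round(s['joint_positions'],3),np.round(R.from_quat(s['ee_rot']).as_matrix(),3))
P=camera_params("top"); print(plane(P,[[279,196.2],[239,165],[319,165],[239,227],[319,227]],.12))
E
```

```text
1.7 [ 0.45080254 -0.05354382  0.23332502] [-0.292 -0.202  1.952  0.     1.391 -1.449] [[-0.915  0.402 -0.   ]
 [ 0.402  0.915  0.   ]
 [ 0.     0.    -1.   ]]
[[ 0.53211157 -0.003745    0.12      ]
 [ 0.60194287  0.08631683  0.12      ]
 [ 0.60316966 -0.0936689   0.12      ]
 [ 0.46260117  0.08535738  0.12      ]
 [ 0.46336015 -0.09357116  0.12      ]]
```

>>> {"api": "move_arm", "payload": {
  "motion": [
    [1,-2.71,-3.07,0,0,0,0],
    [1,-2.71,-3.07,0,0,0,0],
    [1,-2.71,-3.07,0,0,0,0],
    [1,-2.71,-3.07,0,0,0,0],
    [1,-2.71,-3.07,0,0,0,0],
    [1,-2.71,-3.07,0,0,0,0],
    [1,-2.71,-3.07,0,0,0,0],
    [1,-2.71,-3.07,0,0,0,0]
  ]
}}

```text
t: 2.5
position: [0.5506, -0.3654, 0.2328]
ee_rot: [0.206, 0.979, 0.0, -0.0]
contact_force: [0.8, 0.4, -0.2]
gripper_width: 0.087
gripper_force: 0.0
```

>>> {"api": "move_arm", "payload": {
  "motion": [
    [1,0,0,0.5,0,0,0.135],
    [1,0,0,0.5,0,0,0.135],
    [1,0,0,0.5,0,0,0.135],
    [1,0,0,0.5,0,0,0.135],
    [1,0,0,0.5,0,0,0.135],
    [1,0,0,0.5,0,0,0.135],
    [1,0,0,0.5,0,0,0.135],
    [1,0,0,0,0,0,0.132]
  ]
}}

```text
t: 3.3
position: [0.5499, -0.3633, 0.1968]
ee_rot: [0.68, 0.733, -0.0, -0.001]
contact_force: [-0.9, -0.3, 1.0]
gripper_width: 0.0871
gripper_force: 0.0
```

```bash
python3 - <<'E'
from h import *; from plant import manip,camera_params,snapshot
s=manip.sense(); print(s['t'],s['position'],np.round(s['joint_positions'],3),np.round(R.from_quat(s['ee_rot']).as_matrix(),3))
P=camera_params("wrist"); im=snapshot("wrist"); cv2.imwrite("pics/w1.png",im[:,:,::-1]); print(P)
E
```

```text
3.3 [ 0.54986668 -0.3632838   0.19677099] [-0.703  0.328  1.466  0.     1.351 -0.778] [[-0.074  0.997 -0.002]
 [ 0.997  0.074  0.002]
 [ 0.002 -0.002 -1.   ]]
{'fx': 322.3777563159133, 'fy': 322.3777563159133, 'cx': 278.31169559491696, 'cy': 205.67371742067596, 'T': array([[ 0.99723814, -0.07153176, -0.01998229,  0.54454964],
       [ 0.07423758,  0.95205215,  0.29679199, -0.28113732],
       [-0.00220587, -0.29745573,  0.95473307,  0.34769319],
       [ 0.        ,  0.        ,  0.        ,  1.        ]])}
```

View pics/w1.png

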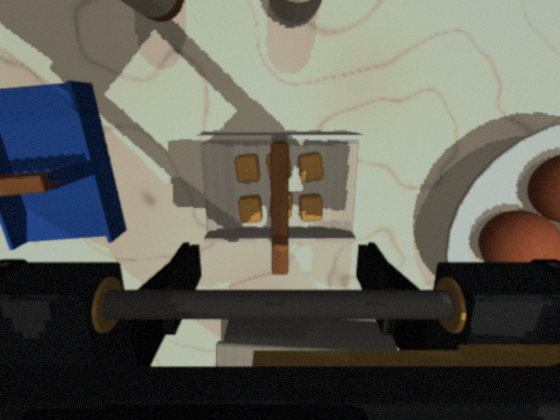

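The wrist view confirms the handle, running from (280,142) to (280,274), centred under the jaws and aligned with them. I'll descend and grip.

>>> {"api": "move_arm", "payload": {
  "motion": [
    [1,0,0,2,0,0,0],
    [1,0,0,2,0,0,0],
    [1,0,0,2,0,0,0],
    [1,0,0,2,0,0,0],
    [1,0,0,2,0,0,0],
    [1,0,0,1,0,0,0],
    [1,0,0,0,0,0,0],
    [0,0,0,0,0,0,0]
  ],
  "force": 55
}}

```text
t: 4.15
position: [0.5508, -0.3641, 0.089]
ee_rot: [0.678, 0.735, -0.0, 0.0]
contact_force: [0.4, -0.0, 0.2]
gripper_width: 0.0835
gripper_force: 0.0
```

>>> {"api": "move_arm", "payload": {
  "motion": [
    [0,0,0,0,0,0,0],
    [0,0,0,0,0,0,0],
    [0,0,0,0,0,0,0],
    [0,0,0,0,0,0,0],
    [0,0,0,0,0,0,0],
    [0,0,0,0,0,0,0],
    [0,0,0,0,0,0,0],
    [0,0,0,0,0,0,0]
  ]
}}

```text
t: 4.95
position: [0.5505, -0.3639, 0.0885]
ee_rot: [0.678, 0.735, -0.0, -0.0]
contact_force: [-0.1, 0.2, -0.0]
gripper_width: 0.023
gripper_force: 0.0
```

>>> {"api": "move_arm", "payload": {
  "motion": [
    [0,0,0,-0.5,0,0,0],
    [0,0,0,-1.5,0,0,0],
    [0,0,0,-3,0,0,0],
    [0,0,0,-3,0,0,0],
    [0,0,0,-4,0,0,0],
    [0,0,0,-4,0,0,0],
    [0,0,0,-3,0,0,0],
    [0,0,0,-1,0,0,0]
  ]
}}

```text
t: 5.75
position: [0.5518, -0.3648, 0.2943]
ee_rot: [0.678, 0.735, 0.0, 0.004]
contact_force: [0.8, 0.0, -3.6]
gripper_width: 0.0135
gripper_force: 55.0
```

```bash
python3 - <<'E'
from h import *; from plant import manip,camera_params,snapshot
s=manip.sense(); print(s['t'],s['position'],np.round(s['joint_positions'],3),s['gripper_width'],s['gripper_force'],s['contact_force'])
E
```

```text
5.75 [ 0.55176651 -0.36483778  0.29425339] [-0.703  0.271  1.353  0.     1.51  -0.783] 0.01352951187224256 54.97801573947072 [ 0.79850436  0.04190444 -3.59865426]
```

>>> {"api": "move_arm", "payload": {
  "motion": [
    [0,1.5,0,0,0,0,0],
    [0,3,0.1,0,0,0,0],
    [0,4,0.1,0,0,0,0],
    [0,4,0.2,0,0,0,0],
    [0,4,0.2,0,0,0,0],
    [0,4,0.2,0,0,0,0],
    [0,4,0.1,0,0,0,0],
    [0,4,0.1,0,0,0,0]
  ]
}}

```text
t: 6.55
position: [0.5356, -0.0761, 0.2854]
ee_rot: [0.678, 0.735, -0.001, -0.002]
contact_force: [0.7, 0.4, -3.7]
gripper_width: 0.0139
gripper_force: 55.0
```

>>> {"api": "move_arm", "payload": {
  "motion": [
    [0,3,0,0,0,0,0],
    [0,2.5,0,0,0,0,0],
    [0,1.5,0,0,0,0,0],
    [0,1,0,0,0,0,-0.06],
    [0,0,0,0,0,0,-0.13],
    [0,0,0,0,0,0,-0.13],
    [0,0,0,0,0,0,-0.13],
    [0,0,0,0,0,0,-0.13]
  ]
}}

```text
t: 7.35
position: [0.5302, 0.0009, 0.2866]
ee_rot: [0.437, 0.899, -0.001, -0.002]
contact_force: [-0.4, -0.5, -3.1]
gripper_width: 0.0138
gripper_force: 55.0
```

>>> {"api": "move_arm", "payload": {
  "motion": [
    [0,0,0,0,0,0,-0.13],
    [0,0,0,0,0,0,-0.13],
    [0,0,0,0,0,0,-0.13],
    [0,0,0,0,0,0,-0.13],
    [0,0,0,0,0,0,-0.13],
    [0,0,0,0,0,0,-0.13],
    [0,0,0,0,0,0,-0.13],
    [0,0,0,0,0,0,0]
  ]
}}

```text
t: 8.15
position: [0.5304, 0.0008, 0.2867]
ee_rot: [-0.0, 1.0, 0.0, -0.001]
contact_force: [-0.4, -0.5, -3.9]
gripper_width: 0.0137
gripper_force: 55.0
```

>>> {"api": "move_arm", "payload": {
  "motion": [
    [0,0,0,0,-0.04,0,0],
    [0,0,0,0,-0.04,0,0],
    [0,0,0,0,-0.04,0,0],
    [0,0,0,0,-0.04,0,0],
    [0,0,0,0,0,0,0],
    [0,0,0,0,0,0,0],
    [0,0,0,0,0,0,0],
    [0,0,0,0,0,0,0]
  ]
}}

```text
t: 8.95
position: [0.5313, 0.0011, 0.2885]
ee_rot: [0.0, 0.997, 0.08, -0.0]
contact_force: [0.9, -0.1, -3.8]
gripper_width: 0.0133
gripper_force: 55.0
```

```bash
python3 - <<'E'
from h import *; from plant import manip,camera_params,snapshot
s=manip.sense(); print(s['t'],s['position'],np.round(s['joint_positions'],3),np.round(R.from_quat(s['ee_rot']).as_matrix(),3))
im=snapshot("side"); cv2.imwrite("pics/s2.png",im[:,:,::-1])
E
```

```text
8.95 [0.53127299 0.00107064 0.28845933] [-0.245 -0.029  1.699  0.155  1.511 -1.827] [[-1.     0.001 -0.   ]
 [ 0.001  0.987  0.159]
 [ 0.     0.159 -0.987]]
```

View pics/s2.png

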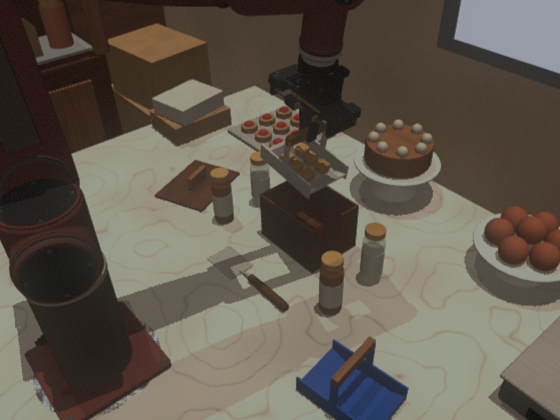

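Tilting so the tool points towards +y drives J4 positive, which has plenty of range, and all six pralines are still in the tray. I'll pre-tilt, shift so the tray's lip is over the bin, then pivot about the lip.

>>> {"api": "move_arm", "payload": {
  "motion": [
    [0,0,0,0,-0.08,0,0],
    [0,0,0,0,-0.08,0,0],
    [0,0,0,0,-0.08,0,0],
    [0,-0.1,0.5,0.9,0,0,0],
    [0,-0.1,1,2,0,0,0],
    [0,-0.1,1.2,2.2,0,0,0],
    [0,0,0.8,1.4,0,0,0],
    [0,0,0.3,0.6,0,0,0]
  ]
}}

```text
t: 9.8
position: [0.5335, 0.0653, 0.2367]
ee_rot: [-0.001, 0.98, 0.198, -0.001]
contact_force: [-0.5, 0.3, -4.5]
gripper_width: 0.0134
gripper_force: 55.0
```

```bash
python3 - <<'E'
from h import *; from plant import manip,camera_params,snapshot
s=manip.sense(); p,r=tilt_pose(s); print(s['t'],p,np.round(s['joint_positions'],3),np.round(r.as_matrix(),3), "lip",p+r.apply([0,-.080,.077]))
im=snapshot("side"); cv2.imwrite("pics/s3.png",cv2.resize(im[100:300,200:420],None,fx=3,fy=3)[:,:,::-1])
E
```

```text
9.8 [0.53348378 0.06525154 0.23669521] [-0.265  0.03   1.779  0.387  1.454 -1.907] [[-1.    -0.001 -0.002]
 [-0.001  0.921  0.389]
 [ 0.002  0.389 -0.921]] lip [0.53336134 0.02149712 0.13464358]
```

View pics/s3.png

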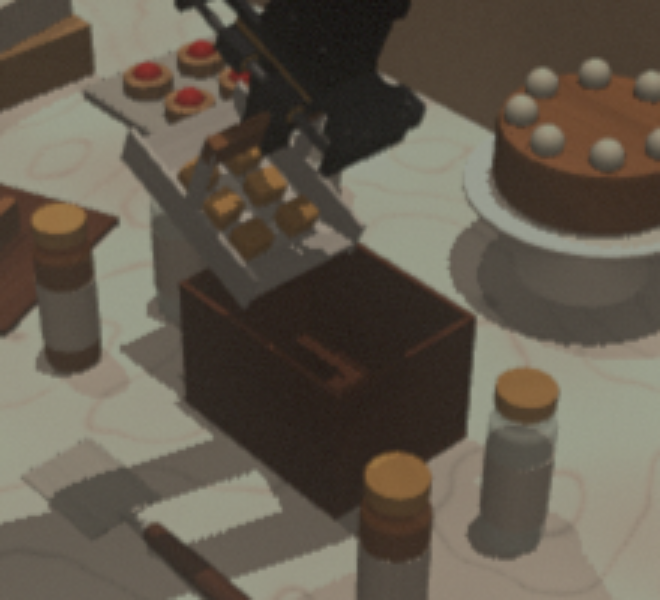

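The tray's lip, from about (245,300) to (355,238) in this crop, is over the mouth and all six pralines are on the tray. I'll pivot now.

>>> {"api": "move_arm", "payload": {
  "motion": [
    [0,0,-0.81,-0.76,-0.1,0,0],
    [0,0,-0.81,-0.76,-0.1,0,0],
    [0,0,-0.81,-0.76,-0.1,0,0],
    [0,0,-0.81,-0.76,-0.1,0,0],
    [0,0,-0.81,-0.76,-0.1,0,0],
    [0,0,-0.81,-0.76,-0.1,0,0],
    [0,0,-0.81,-0.76,-0.1,0,0],
    [0,0,-0.81,-0.76,-0.1,0,0]
  ]
}}

```text
t: 10.65
position: [0.5353, -0.0252, 0.239]
ee_rot: [-0.0, 0.825, 0.565, 0.002]
contact_force: [0.2, -0.6, -2.4]
gripper_width: 0.0133
gripper_force: 55.0
```

>>> {"api": "move_arm", "payload": {
  "motion": [
    [0,0,-0.4,-0.38,-0.05,0,0],
    [0,0,0,0,0,0,0],
    [0,0,0,0,0,0,0],
    [0,0,0,0,0,0,0],
    [0,0,0,0,0,0,0],
    [0,0,0,0,0,0,0],
    [0,0,0,0,0,0,0],
    [0,0,0,0,0,0,0]
  ]
}}

```text
t: 11.45
position: [0.5343, -0.0279, 0.2361]
ee_rot: [0.0, 0.811, 0.585, 0.0]
contact_force: [-0.1, -0.2, -2.7]
gripper_width: 0.0138
gripper_force: 55.0
```

```bash
python3 - <<'E'
from h import *; from plant import manip,camera_params,snapshot
s=manip.sense(); p,r=tilt_pose(s); print(s['t'],p,np.round(s['joint_positions'],3),np.round(r.as_matrix(),3), "lip",p+r.apply([0,-.080,.077]),s['contact_force'])
im=snapshot("side"); t=snapshot("top"); cv2.imwrite("pics/s4.png",np.hstack([cv2.resize(x,None,fx=2,fy=2) for x in (im[100:300,200:400],t[110:310,180:380])])[:,:,::-1])
E
```

```text
11.45 [ 0.53434555 -0.02794926  0.23614818] [-0.695  0.487  1.641  0.892  1.926 -2.372] [[-1.    -0.     0.001]
 [ 0.     0.316  0.949]
 [-0.     0.949 -0.316]] lip [0.53440694 0.0198436  0.13592423] [-0.09871893 -0.16119271 -2.66362019]
```

View pics/s4.png

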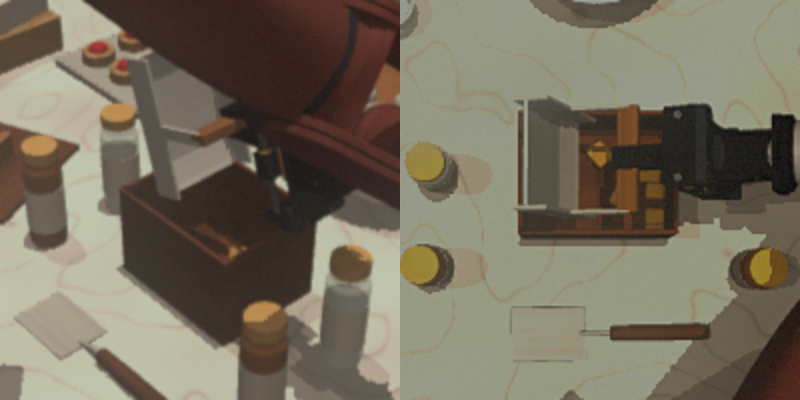

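The wrist force fell by about 1 N, which matches six pralines, and the tray floor looks empty. I'll lift, level the tray and carry it back.

>>> {"api": "move_arm", "payload": {
  "motion": [
    [0,0,1.5,-0.5,0,0,0],
    [0,0,2.2,-0.7,0,0,0],
    [0,0,2.2,-0.7,0,0,0],
    [0,0,1.7,-0.6,0,0,0],
    [0,0,0,0,0.12,0,0],
    [0,0,0,0,0.12,0,0],
    [0,0,0,0,0.12,0,0],
    [0,0,0,0,0.12,0,0]
  ]
}}

```text
t: 12.35
position: [0.5343, -0.0284, 0.3172]
ee_rot: [0.001, 0.928, 0.373, 0.001]
contact_force: [0.3, 0.9, -2.9]
gripper_width: 0.0136
gripper_force: 55.0
```

>>> {"api": "move_arm", "payload": {
  "motion": [
    [0,0,0,0,0.11,0,0],
    [0,0,0,0,0.11,0,0],
    [0,0,0,0,0.11,0,0],
    [0,0,0,0,0.11,0,0],
    [0,0,0,0,0.11,0,0],
    [0,0,0,0,0.11,0,0],
    [0,0,0,0,0.11,0,0],
    [0,0,0,0,0,0,0]
  ]
}}

```text
t: 13.15
position: [0.5338, -0.025, 0.317]
ee_rot: [-0.001, 1.0, 0.0, 0.0]
contact_force: [0.6, 0.2, -3.2]
gripper_width: 0.0136
gripper_force: 55.0
```

```bash
python3 - <<'E'
from h import *; from plant import manip,camera_params,snapshot
s=manip.sense(); p,r=tilt_pose(s); print(s['t'],p,np.round(s['joint_positions'],3),np.round(r.as_matrix(),3),s['contact_force'])
im=snapshot("top"); 
m=cv2.inRange(cv2.cvtColor(im,cv2.COLOR_RGB2HSV)[150:240,235:325],(15,150,60),(30,255,255)); print([cv2.contourArea(c) for c in cv2.findContours(m,0,1)[0] if cv2.contourArea(c)>15])
E
```

```text
13.15 [ 0.53384539 -0.02503479  0.31704938] [-1.950e-01 -4.100e-02  1.651e+00  1.000e-03  1.531e+00 -1.768e+00] [[-1.    -0.003  0.001]
 [-0.003  1.     0.001]
 [-0.001  0.001 -1.   ]] [ 0.59954436  0.22368342 -3.21937369]
[52.5]
```

>>> {"api": "move_arm", "payload": {
  "motion": [
    [0,-0.2,-3,0,0,0,0],
    [0,-0.2,-4.5,0,0,0,0],
    [0,-0.2,-5,0,0,0,0],
    [0,-0.2,-5,0,0,0,0],
    [0,-0.2,-5,0,0,0,0],
    [0,-0.2,-5,0,0,0,0],
    [0,-0.2,-4.5,0,0,0,0],
    [0,-0.2,-2,0,0,0,0]
  ]
}}

```text
t: 14.0
position: [0.5479, -0.3727, 0.3146]
ee_rot: [0.003, 1.0, 0.002, -0.0]
contact_force: [0.9, 0.1, -3.2]
gripper_width: 0.0137
gripper_force: 55.0
```

>>> {"api": "move_arm", "payload": {
  "motion": [
    [0,0,0,2,0,0,0],
    [0,0,0,4,0,0,0],
    [0,0,0,4,0,0,0],
    [0,0,0,4,0,0,0],
    [0,0,0,3,0,0,0],
    [0,0,0,2,0,0,0],
    [0,0,0,1,0,0,0],
    [0,0,0,0,0,0,0]
  ]
}}

```text
t: 14.8
position: [0.5483, -0.3676, 0.1137]
ee_rot: [0.002, 1.0, 0.002, -0.001]
contact_force: [0.4, 0.3, -3.4]
gripper_width: 0.0136
gripper_force: 55.0
```

```bash
python3 - <<'E'
from h import *; from plant import manip,camera_params,snapshot
s=manip.sense(); p,r=tilt_pose(s); print(s['t'],p,np.round(s['joint_positions'],3),s['contact_force'])
im=snapshot("top"); a=snapshot("side")
cv2.imwrite("pics/s5.png",np.hstack([cv2.resize(im[155:240,230:330],None,fx=4,fy=4),cv2.resize(a[210:380,360:560],None,fx=2,fy=2)])[:,:,::-1])
E
```

```text
14.8 [ 0.54834247 -0.36762425  0.113715  ] [-7.110e-01  4.090e-01  1.525e+00  2.000e-03  1.213e+00 -2.279e+00] [ 0.42079504  0.2515505  -3.37887244]
```

View pics/s5.png

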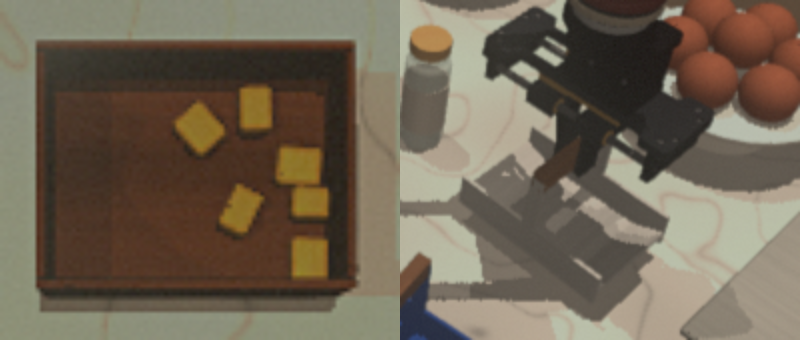

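All six pralines are in the bin, at about (200,128), (255,108), (299,165), (310,201), (240,210) and (310,257). The tray is empty and roughly level over clear counter. Lowering gently.

>>> {"api": "move_arm", "payload": {
  "motion": [
    [0,0,0,0.3,0,0,0],
    [0,0,0,0.3,0,0,0],
    [0,0,0,0.2,0,0,0],
    [0,0,0,0.2,0,0,0],
    [0,0,0,0.2,0,0,0],
    [0,0,0,0.1,0,0,0],
    [0,0,0,0.1,0,0,0],
    [0,0,0,0,0,0,0]
  ]
}}

```text
t: 15.7
position: [0.55, -0.3677, 0.1017]
ee_rot: [0.0, 1.0, 0.0, -0.0]
contact_force: [0.5, 0.3, -3.1]
gripper_width: 0.0136
gripper_force: 55.0
```

>>> {"api": "move_arm", "payload": {
  "motion": [
    [0,0,0,0.1,0,0,0],
    [0,0,0,0.1,0,0,0],
    [0,0,0,0.1,0,0,0],
    [0,0,0,0.1,0,0,0],
    [0,0,0,0,0,0,0],
    [0,0,0,0,0,0,0],
    [0,0,0,0,0,0,0],
    [0,0,0,0,0,0,0]
  ]
}}

```text
t: 16.5
position: [0.5501, -0.3678, 0.098]
ee_rot: [0.0, 1.0, -0.0, 0.0]
contact_force: [-0.5, -0.2, -3.2]
gripper_width: 0.0138
gripper_force: 55.0
```

>>> {"api": "move_arm", "payload": {
  "motion": [
    [0,0,0,0.1,0,0,0],
    [0,0,0,0.1,0,0,0],
    [0,0,0,0.1,0,0,0],
    [0,0,0,0.1,0,0,0],
    [0,0,0,0,0,0,0],
    [0,0,0,0,0,0,0],
    [0,0,0,0,0,0,0],
    [0,0,0,0,0,0,0]
  ]
}}

```text
t: 17.3
position: [0.5501, -0.3678, 0.094]
ee_rot: [0.0, 1.0, -0.0, 0.0]
contact_force: [0.2, 0.6, -2.7]
gripper_width: 0.0133
gripper_force: 55.0
```

>>> {"api": "move_arm", "payload": {
  "motion": [
    [0,0,0,0.1,0,0,0],
    [0,0,0,0.1,0,0,0],
    [0,0,0,0,0,0,0],
    [0,0,0,0,0,0,0],
    [0,0,0,0,0,0,0],
    [0,0,0,0,0,0,0],
    [0,0,0,0,0,0,0],
    [0,0,0,0,0,0,0]
  ]
}}

```text
t: 18.1
position: [0.5504, -0.3677, 0.0932]
ee_rot: [0.0, 1.0, -0.0, 0.0]
contact_force: [-2.0, 3.1, 4.9]
gripper_width: 0.0137
gripper_force: 55.0
```

Contact came at TCP z ≈ 0.093. I'll release, rise and go to the lid.

>>> {"api": "move_arm", "payload": {
  "motion": [
    [1,0,0,0,0,0,0],
    [1,0,0,0,0,0,0],
    [1,0,0,0,0,0,0],
    [1,0,0,0,0,0,0],
    [1,0,0,0,0,0,0],
    [1,0,0,0,0,0,0],
    [1,0,0,0,0,0,0],
    [1,0,0,0,0,0,0]
  ]
}}

```text
t: 18.9
position: [0.55, -0.3678, 0.0919]
ee_rot: [0.0, 1.0, -0.0, -0.0]
contact_force: [-0.4, -0.6, 0.8]
gripper_width: 0.0698
gripper_force: 0.0
```

>>> {"api": "move_arm", "payload": {
  "motion": [
    [1,0,0,0,0,0,0],
    [1,0,0,-1,0,0,0],
    [1,0,0,-2,0,0,0],
    [1,0,0,-2.5,0,0,0],
    [1,0,0,-2.5,0,0,0],
    [1,0,0,-2.5,0,0,0],
    [1,0,0,-2.5,0,0,0],
    [1,0,0,-1,0,0,0]
  ]
}}

```text
t: 19.7
position: [0.5512, -0.3687, 0.2363]
ee_rot: [0.0, 1.0, -0.002, 0.002]
contact_force: [0.5, -0.9, 0.8]
gripper_width: 0.0872
gripper_force: 0.0
```

>>> {"api": "move_arm", "payload": {
  "motion": [
    [1,0.6,3.5,0,0,0,0],
    [1,0.6,4.5,0,0,0,0],
    [1,0.6,4.8,0,0,0,0],
    [1,0.6,4.8,0,0,0,0],
    [1,0.6,4.8,0,0,0,0],
    [1,0.6,4.8,0,0,0,0],
    [1,0.6,4.8,0,0,0,0],
    [1,0.6,4.8,0,0,0,0]
  ]
}}

```text
t: 20.5
position: [0.5015, 0.0021, 0.2317]
ee_rot: [0.001, 1.0, 0.0, 0.0]
contact_force: [0.8, -0.3, -0.4]
gripper_width: 0.087
gripper_force: 0.0
```

>>> {"api": "move_arm", "payload": {
  "motion": [
    [1,0.6,4.8,0,0,0,0],
    [1,0.6,4.8,0,0,0,0],
    [1,0.6,4.8,0,0,0,0],
    [1,0.6,4.8,0,0,0,0],
    [1,0.6,4.8,0,0,0,0],
    [1,0.6,4.8,0,0,0,0],
    [1,0.6,4.8,0,0,0,0],
    [1,0.5,2,0,0,0,0]
  ]
}}

```text
t: 21.3
position: [0.4543, 0.3599, 0.2316]
ee_rot: [-0.001, 1.0, 0.001, -0.0]
contact_force: [-1.0, -0.3, 0.9]
gripper_width: 0.0875
gripper_force: 0.0
```

>>> {"api": "move_arm", "payload": {
  "motion": [
    [1,0,0,0,0,0,-0.1],
    [1,0,0,0,0,0,-0.1],
    [1,0,0,0,0,0,-0.1],
    [1,0,0,0,0,0,-0.1],
    [1,0,0,0,0,0,0],
    [1,0,0,0,0,0,0],
    [1,0,0,0,0,0,0],
    [1,0,0,0,0,0,0]
  ]
}}

```text
t: 22.1
position: [0.4556, 0.3563, 0.2319]
ee_rot: [-0.198, 0.98, 0.0, -0.0]
contact_force: [-0.5, 0.1, 0.1]
gripper_width: 0.087
gripper_force: 0.0
```

```bash
python3 - <<'E'
from h import *; from plant import manip,camera_params,snapshot
s=manip.sense(); p,r=tilt_pose(s); M=r.as_matrix(); print(s['t'],p,np.round(s['joint_positions'],3),np.round(M,3),np.degrees(np.arctan2(M[1,1],M[0,1])))
P=camera_params("wrist"); im=snapshot("wrist"); cv2.imwrite("pics/w6.png",im[:,:,::-1]); print(P['T'])
t=snapshot("top"); cv2.imwrite("pics/t6.png",t[:,:,::-1])
Q=camera_params("top"); print("tray handle",rect(Q,blob(t,(390,150,480,240),(5,130,60),(17,255,255)),.106))
E
```

```text
22.1 [0.4556299  0.35626315 0.23186805] [ 0.527  0.111  1.653  0.     1.378 -1.441] [[-0.922 -0.388 -0.   ]
 [-0.388  0.922  0.   ]
 [ 0.     0.    -1.   ]] 112.79980023178098
[[-3.87383920e-01 -8.79705255e-01 -2.75775927e-01  3.79955575e-01]
 [ 9.21918484e-01 -3.69619545e-01 -1.15964221e-01  3.24221740e-01]
 [ 8.21619731e-05 -2.99165600e-01  9.54201204e-01  3.82642343e-01]
 [ 0.00000000e+00  0.00000000e+00  0.00000000e+00  1.00000000e+00]]
tray handle [ 549.9 -370.9  105.7   11.5   -0.7]
```

View pics/w6.png

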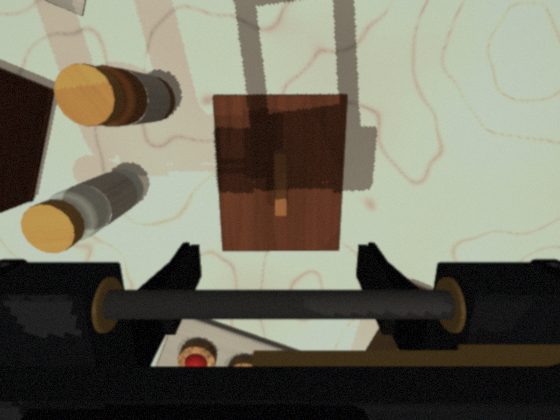

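The lid is square and centred under the jaws, with its grip around (280,185). Descend and grip.

>>> {"api": "move_arm", "payload": {
  "motion": [
    [1,0,0,3,0,0,0],
    [1,0,0,4,0,0,0],
    [1,0,0,4,0,0,0],
    [1,0,0,4,0,0,0],
    [1,0,0,3,0,0,0],
    [1,0,0,2,0,0,0],
    [1,0,0,0.8,0,0,0],
    [1,0,0,0,0,0,0]
  ]
}}

```text
t: 23.0
position: [0.4549, 0.3558, 0.0228]
ee_rot: [-0.198, 0.98, -0.0, -0.001]
contact_force: [-0.5, 0.9, -0.1]
gripper_width: 0.0871
gripper_force: 0.0
```

>>> {"api": "move_arm", "payload": {
  "motion": [
    [0,0,0,0,0,0,0],
    [0,0,0,0,0,0,0],
    [0,0,0,0,0,0,0],
    [0,0,0,0,0,0,0],
    [0,0,0,0,0,0,0],
    [0,0,0,0,0,0,0],
    [0,0,0,0,0,0,0],
    [0,0,0,0,0,0,0]
  ]
}}

```text
t: 23.8
position: [0.4556, 0.3563, 0.0239]
ee_rot: [-0.198, 0.98, -0.0, -0.0]
contact_force: [-0.0, 0.2, 0.4]
gripper_width: 0.0308
gripper_force: 0.0
```

>>> {"api": "move_arm", "payload": {
  "motion": [
    [0,0,0,0,0,0,0],
    [0,0,0,0,0,0,0],
    [0,0,0,0,0,0,0],
    [0,0,0,0,0,0,0],
    [0,0,0,0,0,0,0],
    [0,0,0,0,0,0,0],
    [0,0,0,0,0,0,0],
    [0,0,0,0,0,0,0]
  ]
}}

```text
t: 24.6
position: [0.4555, 0.3563, 0.0238]
ee_rot: [-0.198, 0.98, 0.0, -0.0]
contact_force: [-0.9, 1.4, -0.5]
gripper_width: 0.0135
gripper_force: 55.0
```

>>> {"api": "move_arm", "payload": {
  "motion": [
    [0,0,0,-1,0,0,0],
    [0,0,0,-2,0,0,0],
    [0,0,0,-4,0,0,0],
    [0,0,0,-4,0,0,0],
    [0,0,0,-4,0,0,0],
    [0,0,0,-4,0,0,0],
    [0,0,0,-3,0,0,0],
    [0,0,0,-1.5,0,0,0]
  ]
}}

```text
t: 25.4
position: [0.4567, 0.3566, 0.263]
ee_rot: [-0.198, 0.98, 0.001, 0.002]
contact_force: [-0.1, -0.2, -3.0]
gripper_width: 0.0134
gripper_force: 55.0
```

>>> {"api": "move_arm", "payload": {
  "motion": [
    [0,0,0,0,0,0,0.06],
    [0,0,0,0,0,0,0.13],
    [0,0,0,0,0,0,0.13],
    [0,0,0,0,0,0,0.13],
    [0,0,0,0,0,0,0.13],
    [0,0,0,0,0,0,0.13],
    [0,0,0,0,0,0,0.13],
    [0,0,0,0,0,0,0.13]
  ]
}}

```text
t: 26.2
position: [0.455, 0.3557, 0.2574]
ee_rot: [0.284, 0.959, -0.001, -0.001]
contact_force: [0.9, 0.1, -3.3]
gripper_width: 0.0136
gripper_force: 55.0
```

>>> {"api": "move_arm", "payload": {
  "motion": [
    [0,0,0,0,0,0,0.13],
    [0,0,0,0,0,0,0.13],
    [0,0,0,0,0,0,0.13],
    [0,0,0,0,0,0,0.13],
    [0,0,0,0,0,0,0.13],
    [0,0,0,0,0,0,0.13],
    [0,0,0,0,0,0,0.13],
    [0,0,0,0,0,0,0.08]
  ]
}}

```text
t: 27.0
position: [0.455, 0.3556, 0.2574]
ee_rot: [0.705, 0.709, -0.001, -0.0]
contact_force: [-0.2, 0.3, -3.0]
gripper_width: 0.0138
gripper_force: 55.0
```

```bash
python3 - <<'E'
from h import *; from plant import manip,camera_params,snapshot
s=manip.sense(); p,r=tilt_pose(s); M=r.as_matrix(); print(s['t'],p,np.round(M,3),s['gripper_width'],s['gripper_force'],s['contact_force'])
t=snapshot("top"); Q=camera_params("top"); g=cv2.cvtColor(t,cv2.COLOR_RGB2HSV)
# rim outer edges: far edge, left/right edges from saturation jump along scan lines
S=g[:,:,1].astype(int)
def fit(pts): return np.polyfit(*np.array(plane(Q,pts,.12))[:,:2].T[::-1],1)
far=[(u,160+np.argmax(np.diff(S[158:172,u]))-2+.5) for u in range(246,313)]
L=[(232+np.argmax(np.diff(S[v,232:246]))+.5,v) for v in range(170,223)]
Rr=[(312+np.argmin(np.diff(S[v,312:326]))+.5,v) for v in range(170,223)]
for n,e in [("far",far),("L",L),("R",Rr)]:
    q=plane(Q,e,.12)[:,:2]; c,d=np.median(q,0),None
    vx,vy,x0,y0=cv2.fitLine(q.astype(np.float32),cv2.DIST_HUBER,0,.001,.001).ravel(); print(n,np.round([x0,y0],4),np.degrees(np.arctan2(vy,vx)))
E
```

```text
27.0 [0.45497144 0.35564365 0.25740384] [[-0.005  1.    -0.002]
 [ 1.     0.005 -0.002]
 [-0.002 -0.002 -1.   ]] 0.013799930622026692 54.99733965843916 [-0.15021413  0.3181781  -3.03606083]
far [0.6037 0.0014] -89.60828
L [0.5377 0.087 ] 0.39721403
R [ 0.5259 -0.0925] -0.037331574
```

>>> {"api": "move_arm", "payload": {
  "motion": [
    [0,-1.5,0.3,0,0,0,0],
    [0,-3,0.6,0,0,0,0],
    [0,-3,0.7,0,0,0,0],
    [0,-3,0.7,0,0,0,0],
    [0,-3,0.7,0,0,0,0],
    [0,-3,0.7,0,0,0,0],
    [0,-3,0.7,0,0,0,0],
    [0,-3,0.7,0,0,0,0]
  ]
}}

```text
t: 27.85
position: [0.5084, 0.1296, 0.2583]
ee_rot: [0.703, 0.711, -0.001, -0.0]
contact_force: [-1.0, -0.2, -2.6]
gripper_width: 0.014
gripper_force: 55.0
```

>>> {"api": "move_arm", "payload": {
  "motion": [
    [0,-3,0.7,0,0,0,0],
    [0,-3,0.7,0,0,0,0],
    [0,-3,0.7,0,0,0,0],
    [0,-2.4,0.6,0,0,0,0],
    [0,-1.5,0.2,0,0,0,0],
    [0,-0.5,0,0,0,0,0],
    [0,0,0,0,0,0,0],
    [0,0,0,0,0,0,0]
  ]
}}

```text
t: 28.65
position: [0.5389, -0.0011, 0.2588]
ee_rot: [0.703, 0.711, 0.0, -0.0]
contact_force: [0.5, 0.4, -3.4]
gripper_width: 0.0136
gripper_force: 55.0
```

>>> {"api": "move_arm", "payload": {
  "motion": [
    [0,0,0,1,0,0,0],
    [0,0,0,2,0,0,0],
    [0,0,0,2,0,0,0],
    [0,0,0,1.5,0,0,0],
    [0,0,0,1,0,0,0],
    [0,0,0,0.5,0,0,0],
    [0,0,0,0,0,0,0],
    [0,0,0,0,0,0,0]
  ]
}}

```text
t: 29.45
position: [0.5397, -0.0019, 0.1796]
ee_rot: [0.704, 0.711, 0.0, 0.0]
contact_force: [-0.1, -0.5, -2.3]
gripper_width: 0.0138
gripper_force: 55.0
```

```bash
python3 - <<'E'
from h import *; from plant import manip,camera_params,snapshot
s=manip.sense(); p,r=tilt_pose(s); M=r.as_matrix(); print(s['t'],p,np.round(M,3),s['gripper_force'],s['contact_force'])
a=snapshot("side");t=snapshot("top"); cv2.imwrite("pics/f7.png",np.hstack([cv2.resize(x,None,fx=2,fy=2) for x in (a[110:310,190:390],t[110:310,180:380])])[:,:,::-1])
E
```

```text
29.45 [ 0.53973485 -0.00189439  0.17963907] [[-0.01   1.     0.001]
 [ 1.     0.01  -0.   ]
 [-0.     0.001 -1.   ]] 54.9991387501359 [-0.08286246 -0.49096629 -2.3389724 ]
```

View pics/f7.png

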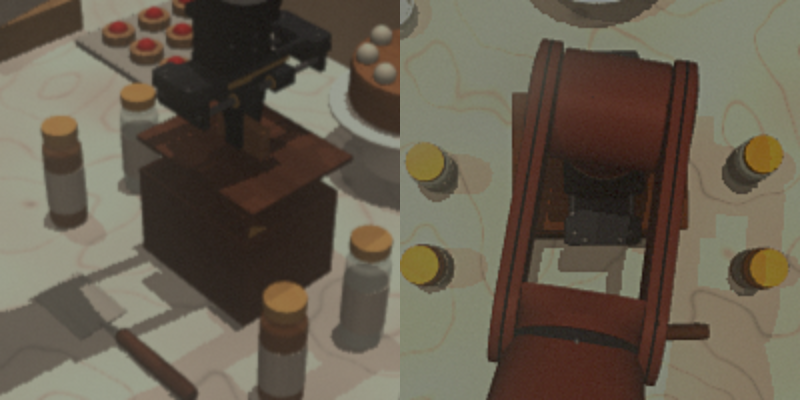

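The lid hangs level and square over the bin, clear of the jars. It needs a small correction in x and 2 cm lower.

>>> {"api": "move_arm", "payload": {
  "motion": [
    [0,-0.1,-0.3,0,0,0,0.005],
    [0,0,-0.3,0.3,0,0,0],
    [0,0,0,0.5,0,0,0],
    [0,0,0,0.5,0,0,0],
    [0,0,0,0.4,0,0,0],
    [0,0,0,0.3,0,0,0],
    [0,0,0,0,0,0,0],
    [0,0,0,0,0,0,0]
  ]
}}

```text
t: 30.35
position: [0.5333, -0.0029, 0.1588]
ee_rot: [0.705, 0.709, -0.0, -0.0]
contact_force: [0.2, 1.0, -3.1]
gripper_width: 0.0133
gripper_force: 55.0
```

>>> {"api": "move_arm", "payload": {
  "motion": [
    [0,0,0,0,0,0,0],
    [0,0,0,0,0,0,0],
    [0,0,0,0,0,0,0],
    [0,0,0,0,0,0,0],
    [0,0,0,0,0,0,0],
    [0,0,0,0,0,0,0],
    [0,0,0,0,0,0,0],
    [0,0,0,0,0,0,0]
  ]
}}

```text
t: 31.15
position: [0.5332, -0.0029, 0.1589]
ee_rot: [0.705, 0.709, -0.0, -0.0]
contact_force: [-0.8, -0.1, -2.8]
gripper_width: 0.0134
gripper_force: 55.0
```

```bash
python3 - <<'E'
from h import *; from plant import manip,camera_params,snapshot
s=manip.sense(); p,r=tilt_pose(s); print(s['t'],p,np.round(r.as_matrix(),3),s['contact_force'])
Q=camera_params("side"); T=np.linalg.inv(Q['T'])
a=cv2.resize(snapshot("side")[130:300,220:370],None,fx=3.5,fy=3.5)
def pj(w):
    c=T@[*w,1]; return int(3.5*(Q['cx']+Q['fx']*c[0]/-c[2]-220)),int(3.5*(Q['cy']-Q['fy']*c[1]/-c[2]-130))
for z,c,hx,hy,o in [(.144,(255,255,0),.075,.095,p),(.12,(0,255,0),.07,.09,[.533,-.003])]:
    for sx,sy in [(1,1),(1,-1),(-1,1),(-1,-1)]: cv2.circle(a,pj((o[0]+sx*hx,o[1]+sy*hy,z)),3,c,-1)
cv2.imwrite("pics/f8.png",a[:,:,::-1])
E
```

```text
31.15 [ 0.53320602 -0.00291008  0.15889629] [[-0.005  1.    -0.   ]
 [ 1.     0.005 -0.   ]
 [-0.    -0.    -1.   ]] [-0.80213244 -0.08612714 -2.82749505]
```

View pics/f8.png

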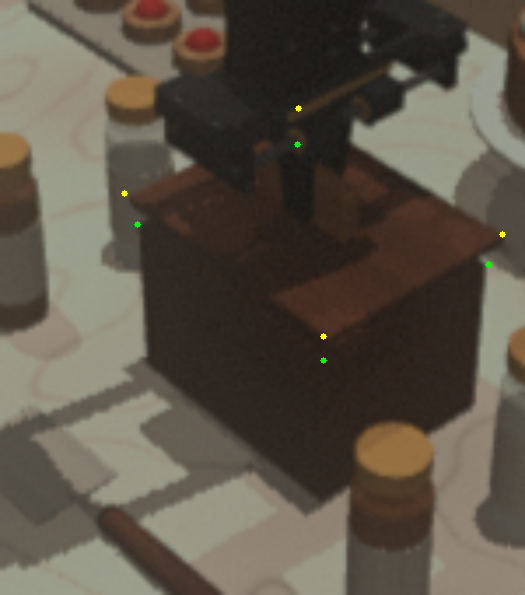

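The lid's corners, at about (323,336), (502,238) and (128,203), match the predicted hover pose. It is about 15 mm above the rim, centred and square, so I'm handing in.

```bash
python3 -c "
from plant import manip
print(manip.close_job())"
```

```text
the job is handed in; nothing more can be done
None
```

I handed the job in at about 31 s: the camera showed all six pralines in the bin, the tray is set down and released on the counter, and the lid is held level and square about 15 mm above the rim. The hand-in returned no verdict.

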